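Step the instrument case under the drilling jig's pointer and lock the slides

TASK

Take the drilling jig's carrier by its orange handle and try the three hole positions on the case: centre first the red dot, then the yellow, then the blue under the pointer, stopping for a second at each. Leave the blue dot there, then let go and turn the lock collar clockwise fully home to its red mark. Do not push on the case or touch the pointer, and leave everything else on the bench where it stands.

Things in the scene. Friction and masses are not known exactly. Their poses are not given: they have to be found in the camera images.
- base: Drilling jig: green base plate 340 x 260 x 22 mm fixed to the table; origin on the table straight below the pointer tip, x = along the upper slide, away from the robot, y = along the lower slide, to the left, z up. At its left front a 100 mm wide tongue bears the lock collar.
- carrier: Aluminium carrier plate, top 62 mm above the table, on a two-way slide: +-60 mm along base y, +-50 mm along base x, about 2.5 N friction each, stays where left; at mid-travel the case's centre is under the pointer. Origin at table height below the case's centre; axes as the base's.
- pointer: Fixed pointer of the jig: steel column (25 mm, 312 mm tall) 170 mm behind the needle, a horizontal arm at 290 mm height along base x, and a vertical steel needle, point down. Origin as base.
- pointer_tip (a point): The needle's point, 220 mm above the table, about 14 mm above the dots.
- case: Workpiece: grey instrument case with white lid, 120 (x) x 160 (y) x 55 mm, clamped on two riser blocks on the carrier; moves only with it. Underside 148 mm, lid 203 mm above the table. Its front face is 16 mm behind the axis of the handle post. Origin at table height below its centre; axes as the base's.
- handle (a point): On the axis of the carrier's handle, 88 mm above the table: an orange upright round post, 22 mm across, 62 to 107 mm high, at the carrier's front. Riser blocks begin 60 mm behind it; its sides are free. The case overhangs from 16 mm behind its axis, 60 mm above this point: the gripper must come in leaning back to the robot's side by 25 to 45 degrees. The carrier follows the post.
- red_dot (a point): Centre of the top of the red dot on the lid (all dots 16 mm across, 2.5 mm thick, stuck to the lid): row nearest the robot, 35 mm in front of the case's centre; its place along y differs each time.
- yellow_dot (a point): Centre of the yellow dot: row farthest from the robot, 35 mm behind the case's centre; its y differs each time.
- blue_dot (a point): Centre of the blue dot: middle row; its y differs each time.
- collar (a joint): Angle of the captive lock collar about its upright axis: 0 = free, grows turning clockwise seen from above, stops at 1.4 rad = locked (the red tip of its bar at the red mark on the base; white mark = free). Friction about 0.06 N m, stays where left.
- collar_grip (a point): Grip point of the lock collar, on its axis 88 mm above the table. The collar is a black ring 68 mm across, top at 65 mm, with a yellow upright grip bar across it, 68 mm long, 14 mm thick, from 65 to 95 mm; the bar lies along this point's x axis (red tip at +x), which turns with the collar.
- spray_can: Spray can, red, 66 mm across, 190 mm tall, standing left of the drilling jig, behind the lock collar (about 120 mm from the collar's axis). Bystander; origin at the centre of its underside.
- oil_bottle: Blue oil bottle, 60 mm across, 150 mm tall, standing close to the right side of the jig. Bystander; origin at the centre of its underside.
- tape_roll: Roll of grey tape lying flat, 100 mm across, 45 mm tall, on the table in front of the jig. Bystander; origin at the centre of its underside.
- screw_jar: Amber screw jar, 68 mm across, 70 mm tall, on the table in front of the jig. Bystander; origin at the centre of its underside.
- wire_spool: Black and green wire spool standing on end, 80 mm across, 70 mm tall, to the right. Bystander; origin at the centre of its underside.
- wrench: Steel wrench, 180 mm long, lying on the table to the right. Bystander; origin at the centre of its underside.
- screwdriver: Screwdriver, 200 mm long, lying on the table to the left. Bystander; origin at the centre of its underside.

How it is judged:
On the way, in this order (a step that is already met when the one before it is completed fails the run):
1. Red dot at rest under the pointer (within 5 mm) for half a second (horizontal distance between red_dot and pointer_tip below 0.005 m and linear speed of case below 0.01 m/s), for 0.5 s.
2. Yellow dot at rest under the pointer (within 5 mm) for half a second (horizontal distance between yellow_dot and pointer_tip below 0.005 m and linear speed of case below 0.01 m/s), for 0.5 s.
3. Blue dot at rest under the pointer (within 5 mm) for half a second (horizontal distance between blue_dot and pointer_tip below 0.005 m and linear speed of case below 0.01 m/s), for 0.5 s.
4. lock collar turned fully home (past 1.27 of 1.4 rad) with the blue dot still under the pointer (all of step 3 and value of joint collar above 1.27 rad), for 0.2 s.
At the end, for the whole second after the job is handed in: The blue dot's centre is within 5 mm of the pointer tip seen from above, the carrier is at rest, and the lock collar is turned past 1.27 rad of its 1.4 rad (all of step 4); the robot touches nothing.
It fails at once if the robot pushes on the case with more than 4 N (contact force between any of the arm, the fingers and case above 4 N).
It fails at once if the robot touches the pointer with more than 2 N (contact force between any of the arm, the fingers and pointer above 2 N).
It fails at once if a bystander is shifted more than 25 mm or knocked over (distance of any of spray_can, oil_bottle, tape_roll, screw_jar, wire_spool, wrench, screwdriver from where it was at the start of the episode above 0.025 m or angle between any of spray_can, oil_bottle, tape_roll, screw_jar, wire_spool's own z axis and vertical above 0.5 rad).
It also fails if it takes over 72 s, if anything falls off the work surface, if the arm or the gripper's body presses on something with over 40 N, if the wrist force passes 120 N, or if a joint passes its speed limit or range.

ROBOT

A 6-joint arm with a two-finger parallel gripper is mounted at the origin on the work surface. World frame = base frame: x ahead of the robot, y to its left, z up, the work surface at z = 0. Lengths are in m, angles in rad, forces in N, time in s.
With the tool pointing down it reaches from about 0.325 to 0.9 m from the base axis. Payload 6.1 kg.
Tool frame: the origin (TCP) lies at the very end of the fingers, on their centre line; the grasp point (between the pads) lies arm.tcp_to_grasp behind it (arm.tcp_to_grasp is the distance from the TCP to the grasp point, in m); x points along the fingers, y is the direction in which the jaws open and shut, and the axes are right-handed (so a half turn about x gives the same grasp; the last joint's range is limited). The gripper opens to 87 mm and grips with 3 to 60 N. Pads are 19 mm wide; open, the fingers measure 117 mm over their backs; the gripper's body (75 mm by 190 mm) begins 51 mm behind the grasp point.
Start: joints at [-1.245, 0.22, 1.526, -0, 1.395, -0.126], TCP at [0.273, -0.562, 0.185] pointing down, gripper open.
Joint ranges: [-2.98, 2.98], [-0.91, 2.08], [0.09, 2.57], [-1.24, 4.39], [0.2, 2.65], [-2.68, 2.68]. Speed limits (rad/s): [2.57, 2.57, 3.01, 3.14, 3.14, 3.14].

INTERFACE

Orientations are given as a rotation vector (axis times angle).
In Python, from plant import arm gives the robot as it stands.
- The arm moves only by the shell command python3 -m pendant 'ROWS' [FORCE]. ROWS is JSON, a list of rows, each an object with "linear": the shift along the world's x, y, z in cm, a list of three; "angular": the turn, a rotation vector about the world's x, y, z in degrees, a list of three; "jaw": the closure, from 0 (fully open) to 1 (shut). A call has 1 to 20 rows; each row shifts and turns the pose as measured when the row begins; what a row does not reach is not made up. A row lasts 1/8 s, in which the tool goes at most 62.5 mm and 10.7 degrees, less where a joint would pass 70% of its speed; a pose out of reach is approached as far as the arm can. A call is refused whole if a number of a shift passes 6.25 or a number of a turn 10.7, either way. A call with a gripper value outside its range is refused whole. The fingers move at their own pace and stop on an object; FORCE is the grip in N (left out, the last holds). Time passes only in rows, so rows that do not move let the fingers close. It gives the time, the measured TCP pose, the force and the opening at its end, in the units of the state.
- arm.get_obs(): the state, without advancing time (a new reading comes with each control period).
- arm.snapshot(name): name is "side" or "top" or "wrist"; returns a dict with "image" (400x640x3 uint8, red, green, blue), "fovy" (degrees; the focal length in pixels is half the picture's height over the tangent of half this angle, whatever the lens; pixels are square), "cx", "cy" (the principal point, pixels), "origin" and "orientation" of the camera in the world. Camera axes: x right, y down, z forward; pixel columns grow to the right and rows downward; lengths in m; the calibration is good to about 2 mm. A picture is of the moment at which its call begins. There is no depth.
- arm.job_done(): hands the job in, once; it reports no verdict.
The state is a dict: "clock": time; "joints": joint angles; "joint_velocities": joint speeds; "joint_efforts": joint torques, N m; "eef_pos": TCP position; "tool_rot": TCP orientation; "wrist_force": force on the tool from outside, world axes, zero at the start; "moment": the same for the moment, N m; "width": finger opening in m.
Only numpy, scipy, OpenCV 4.12 (cv2) and the standard library are available. Lean on these libraries where they do the work, as an engineer would, in place of code of your own. Each camera call takes 0.05 s, during which the arm holds its last target. There are 200 camera calls.

## Working session

There is one attempt and no reset: what is moved stays moved. The work goes in short steps, Python scripts to look and compute and a shell command to move; the robot and the scene stay as the last step left them, time stands still between calls to the robot, and variables do not carry over. Pictures are saved under pics/ and viewed, about 8 in all and at most 12, crops included, and the job is handed in when it is done.

```bash
ls; mkdir -p pics
python3 - <<'E'
from plant import arm
import cv2,numpy as np,pickle
o=arm.get_obs();print({k:np.round(v,3) for k,v in o.items()},arm.tcp_to_grasp)
S={}
for n in("side","top","wrist"):
    s=arm.snapshot(n);S[n]=s;print(n,s["fovy"],s["cx"],s["cy"],np.round(s["origin"],3),np.round(s["orientation"],3))
    cv2.imwrite(f"pics/{n}0.png",s["image"][:,:,::-1])
pickle.dump(S,open("s0.pkl","wb"))
E
```

```text
pics
{'clock': np.float64(0.0), 'joints': array([-1.245,  0.221,  1.528, -0.   ,  1.395, -0.126]), 'joint_velocities': array([-0.001,  0.001, -0.002, -0.001,  0.001, -0.001]), 'joint_efforts': array([-1.0000e-03, -4.9461e+01, -3.8738e+01,  7.0000e-02,  5.7000e-02,
       -0.0000e+00]), 'eef_pos': array([ 0.273, -0.562,  0.184]), 'tool_rot': array([ 1.971,  0.455, -1.972]), 'wrist_force': array([-0.179,  0.101, -0.007]), 'moment': array([0.048, 0.065, 0.006]), 'width': np.float64(0.087)} 0.0187
side 55.16016236253378 322.6782359827038 199.27144547800737 [ 1.372 -0.134  0.81 ] [-1.831 -1.529  0.733]
top 44.0760250387115 314.51759057574554 195.42860773304508 [ 0.372 -0.025  1.688] [-2.158  2.141 -0.15 ]
wrist 63.401558652825024 321.49903359759367 200.33829272330604 [ 0.334 -0.533  0.384] [ 2.477 -1.55  -0.201]
```

View pics/top0.png

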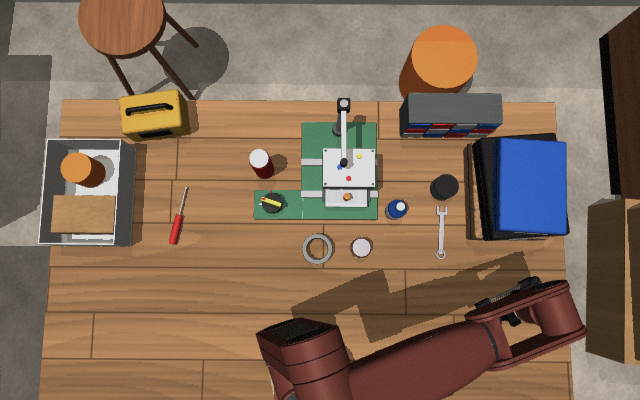

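View pics/side0.png

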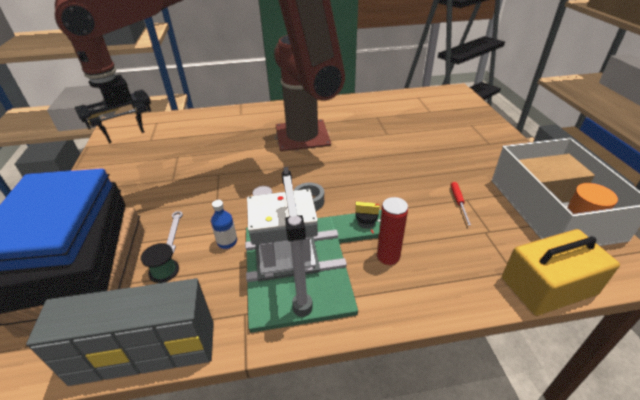

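The top view shows the jig's green plate at about (340,170), the dots near (349,178), (360,156) and (340,167), the orange handle at (347,197), and the collar at (272,203) with its bar. The side view shows the same jig around (295,240). Next I'll locate these by colour.

```bash
cat > h.py <<'E'
import cv2,numpy as np
from scipy.spatial.transform import Rotation as R
def ray(s,u,v):
    f=200/np.tan(np.radians(s["fovy"]/2))
    return R.from_rotvec(s["orientation"]).as_matrix()@np.array([(u-s["cx"])/f,(v-s["cy"])/f,1])
def onz(s,u,v,z):
    d=ray(s,u,v);o=np.array(s["origin"]);return o+d*(z-o[2])/d[2]
def proj(s,p):
    f=200/np.tan(np.radians(s["fovy"]/2));c=R.from_rotvec(s["orientation"]).as_matrix().T@(np.array(p)-s["origin"])
    return c[:2]/c[2]*f+[s["cx"],s["cy"]]
def tri(a,ua,b,ub):
    A=[];y=[]
    for s,u in((a,ua),(b,ub)):
        d=ray(s,*u);d/=np.linalg.norm(d);P=np.eye(3)-np.outer(d,d);A.append(P);y.append(P@s["origin"])
    return np.linalg.lstsq(np.vstack(A),np.hstack(y),rcond=None)[0]
RG={"red":[(0,8),(172,180)],"orange":[(8,18)],"yellow":[(20,35)],"blue":[(100,125)],"green":[(60,90)]}
def blobs(s,col,box,smin=110,vmin=60,amin=4):
    x0,y0,x1,y1=box;h=cv2.cvtColor(s["image"],cv2.COLOR_RGB2HSV)
    m=sum(((h[...,0]>=a)&(h[...,0]<=b)) for a,b in RG[col]).astype(bool)&(h[...,1]>=smin)&(h[...,2]>=vmin)
    k=np.zeros_like(m);k[y0:y1,x0:x1]=m[y0:y1,x0:x1]
    n,_,st,c=cv2.connectedComponentsWithStats(k.astype(np.uint8))
    return [(np.round(c[i],2),st[i][:5].tolist()) for i in range(1,n) if st[i][4]>=amin],k.astype(np.uint8)
E
python3 - <<'E'
import pickle;from h import *
S=pickle.load(open("s0.pkl","rb"))
for n,b in(("top",(240,110,400,230)),("side",(235,180,400,330))):
    s=S[n]
    for c in("red","orange","yellow","blue"):
        for ce,st in blobs(s,c,b)[0]: print(n,c,ce,st,np.round(onz(s,*ce,.2055),4)[:2])
s=S["top"];m=blobs(s,"green",(240,110,400,230),80,40)[1]
cs,_=cv2.findContours(m,0,2);c=max(cs,key=cv2.contourArea)
h=cv2.approxPolyDP(cv2.convexHull(c),3,True)[:,0];print([ (p.tolist(),np.round(onz(s,*p,.022)[:2],3).tolist()) for p in h])
for n,(x0,y0,x1,y1) in(("top",(250,90,410,210)),):
    cv2.imwrite("pics/t1.png",cv2.resize(s["image"][y0:y1+10,x0:x1,::-1],None,fx=5,fy=4.6*5/4.6,interpolation=2)[:600])
s=S["side"];cv2.imwrite("pics/s1.png",cv2.resize(s["image"][160:310,230:430,::-1],None,fx=4,fy=4,interpolation=2))
E
```

```text
top red [260.53 170.62] [250, 157, 21, 22, 108] [0.654  0.1408]
top red [348.1  177.95] [346, 176, 5, 5, 20] [ 0.6334 -0.1263]
top red [270.5 191.5] [270, 191, 2, 2, 4] [0.5899 0.1091]
top red [263.2 198.4] [262, 198, 3, 2, 5] [0.5686 0.1307]
top orange [311.39 163.33] [240, 110, 160, 120, 9385] [ 0.6779 -0.0142]
top orange [346.49 196.41] [343, 193, 8, 8, 41] [ 0.5767 -0.1214]
top yellow [358.78 155.5 ] [357, 154, 5, 4, 18] [ 0.7035 -0.1592]
top yellow [271.7  201.83] [261, 197, 21, 11, 106] [0.5584 0.1048]
top blue [339.11 166.72] [337, 165, 5, 5, 18] [ 0.668  -0.0989]
top blue [393.45 208.91] [388, 200, 12, 18, 150] [ 0.5397 -0.263 ]
side red [279.87 197.8 ] [278, 196, 5, 4, 15] [ 0.6359 -0.1262]
side red [388.92 238.67] [377, 207, 23, 58, 1038] [0.8208 0.0957]
side red [371.6 230.8] [371, 230, 2, 3, 5] [0.7902 0.0652]
side orange [244.16 244.42] [235, 180, 49, 150, 1965] [ 0.7788 -0.2157]
side orange [353.08 193.56] [293, 180, 107, 37, 2143] [0.6545 0.0549]
side orange [367.33 291.1 ] [276, 238, 124, 92, 4430] [0.9458 0.0141]
side yellow [366.26 207.55] [355, 201, 25, 14, 261] [0.712  0.0736]
side yellow [268.12 218.41] [266, 217, 5, 4, 17] [ 0.7056 -0.1595]
[([255, 190], [0.622, 0.179]), ([376, 198], [0.597, -0.234]), ([376, 218], [0.529, -0.233]), ([255, 218], [0.526, 0.176])]
```

View pics/t1.png

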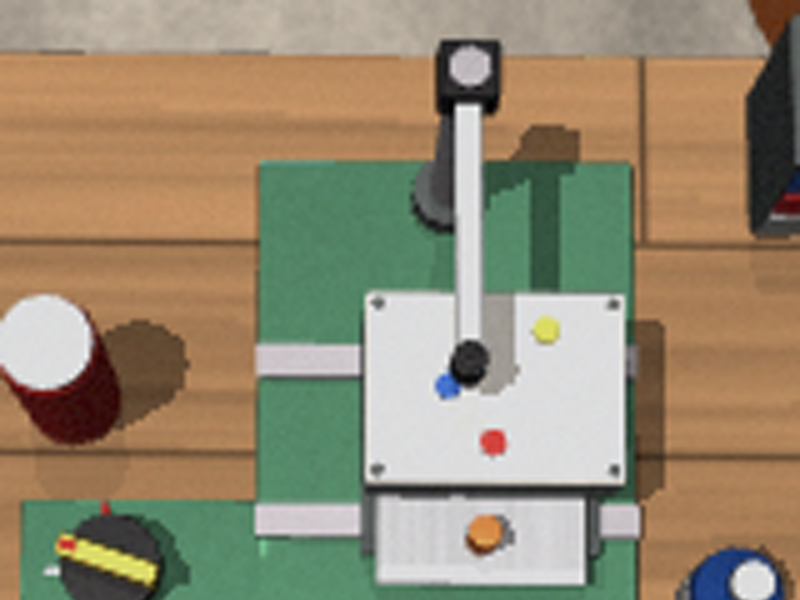

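View pics/s1.png

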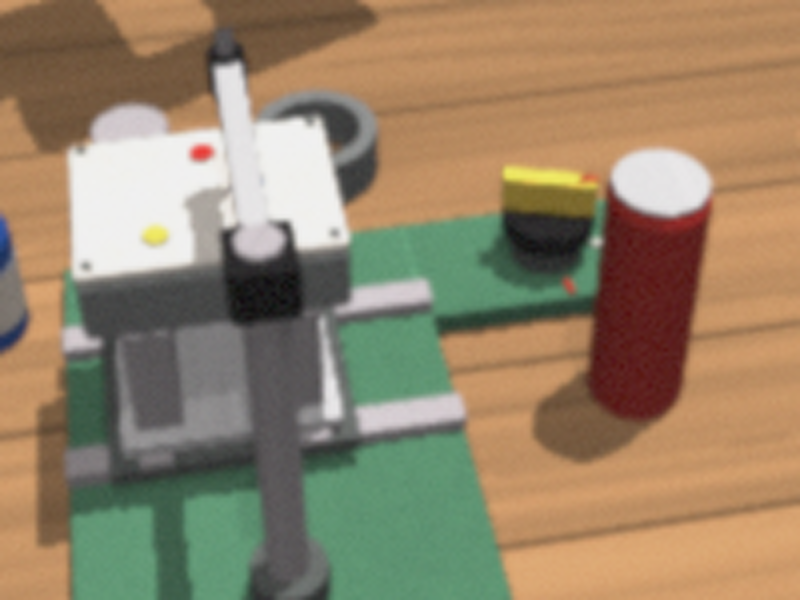

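The crops show the needle hub in the top view at about (344,162) and the column top at (344,103). The collar bar's red tip is at (263,199), its white mark at (260,204), and the red base mark at (271,192). In the side view the hub is at (286,171) and the column top at (295,220).

Run:
```python
import pickle;from h import *
S=pickle.load(open("s0.pkl","rb"));t,s=S["top"],S["side"]
hub=tri(t,(344,162.5),s,(286,169.5));col=tri(t,(343.8,103.2),s,(295,220));print("hub",hub,"col",col)
print("col312",onz(t,343.8,103.2,.312),onz(s,295,220,.312))
# lid screws corners (top crop /5 + (250,90))
L=np.array([onz(t,250+u/5,90+v/5,.203)[:2] for u,v in((377,302),(613,304),(614,471),(377,469))]);print("lid",L,L.mean(0))
print("handle",onz(t,346.4,196.2,.107))
# base edges (left upper edge x=258 crop, right 632, back 162)
for u,v in((258,162),(632,162),(637,598),(258,495),(22,503)): print("base",onz(t,250+u/5,90+v/5,.022)[:2])
m=blobs(t,"yellow",(255,190,290,215))[1]|blobs(t,"red",(260,196,267,202))[1]
p=np.argwhere(m)[:,::-1].astype(float);P=np.array([onz(t,u,v,.095)[:2] for u,v in p])
(c,wh,a)=cv2.minAreaRect(P.astype(np.float32)*1000);print("bar",c,wh,a,"mean",P.mean(0))
print("redtip",onz(t,263.2,198.6,.095),"redmark",onz(t,270.7,191.7,.022),"white",onz(t,260,204,.022))
for n,u,v,z in(("tape",318,249,.045),("jar",361,247,.07),("bottle",400,207,.15),("can",259,158,.19)): print(n,onz(t,u,v,z)[:2])
o=S["wrist"];from plant import arm;q=arm.get_obs();T=R.from_rotvec(q["tool_rot"]).as_matrix()
print("cam in tool",T.T@(o["origin"]-q["eef_pos"]),"\n",T,"\n",T.T@R.from_rotvec(o["orientation"]).as_matrix())
```

```text
hub [ 0.66042792 -0.10658185  0.3057396 ] col [ 0.83446886 -0.10593623  0.30946826]
col312 [ 0.83352933 -0.10701753  0.312     ] [ 0.83733524 -0.10485697  0.312     ]
lid [[ 0.71925077 -0.05687655]
 [ 0.71913166 -0.2019455 ]
 [ 0.61514754 -0.20166284]
 [ 0.61525574 -0.05735929]] [ 0.66719643 -0.12946105]
handle [ 0.59094737 -0.12746275  0.107     ]
base [0.86048878 0.02243949]
base [ 0.86253937 -0.23757967]
base [ 0.5576735 -0.2380325]
base [0.62632792 0.01979205]
base [0.61955784 0.18061107]
bar (573.0074462890625, 116.30996704101562) (67.99380493164062, 17.26492691040039) 70.38214111328125 mean [0.57275653 0.11575896]
redtip [0.58262591 0.14233717 0.095     ] redmark [0.61620106 0.12497918 0.022     ] white [0.57370491 0.16046858 0.022     ]
tape [ 0.42252427 -0.03733288]
jar [ 0.42931634 -0.17723225]
bottle [ 0.55213767 -0.29255802]
can [0.69663622 0.14813626]
cam in tool [-1.99347109e-01  1.43178730e-04 -6.77445463e-02] 
 [[-4.93540288e-04  4.36581872e-01 -8.99664396e-01]
 [ 1.40472011e-03 -8.99663315e-01 -4.36582118e-01]
 [-9.99998892e-01 -1.47924753e-03 -1.69255243e-04]] 
 [[ 1.51520826e-03 -2.50081880e-01  9.68223506e-01]
 [ 9.99998842e-01  5.15874897e-04 -1.43168962e-03]
 [-1.41442570e-04  9.68224554e-01  2.50082372e-01]]
```

```bash
python3 -m pendant '[{"linear":[0,0,5],"angular":[0,0,0],"jaw":0},{"linear":[0,0,5],"angular":[0,0,0],"jaw":0},{"linear":[2.2,5.4,0],"angular":[0,0,-8.7],"jaw":0},{"linear":[2.2,5.4,0],"angular":[0,0,-8.7],"jaw":0},{"linear":[2.2,5.4,0],"angular":[0,0,-8.7],"jaw":0},{"linear":[2.2,5.4,0],"angular":[0,0,0],"jaw":0},{"linear":[2.2,5.4,0],"angular":[0,-10,0],"jaw":0},{"linear":[2.2,5.4,0],"angular":[0,-10,0],"jaw":0},{"linear":[2.2,5.4,0],"angular":[0,-10,0],"jaw":0},{"linear":[2.2,5.4,0],"angular":[0,-10,0],"jaw":0},{"linear":[0,0,0],"angular":[0,0,0],"jaw":0}]' 15
cat > st.py <<'E'
from h import *
from plant import arm
def st():
    q=arm.get_obs();T=R.from_rotvec(q["tool_rot"]).as_matrix();g=q["eef_pos"]-arm.tcp_to_grasp*T[:,0]
    print("t",round(float(q["clock"]),2),"tcp",np.round(q["eef_pos"],4),"grasp",np.round(g,4),"F",np.round(q["wrist_force"],1),"w",round(float(q["width"]),4))
    print("x",np.round(T[:,0],3),"y",np.round(T[:,1],3));return q,T,g
if __name__=="__main__":
    q,T,g=st()
    t=40*np.pi/180;s,c=np.sin(t),np.cos(t)
    D=np.array([[s,0,-c],[0,-1,0],[-c,0,-s]]).T
    print("rot left deg",np.round(np.degrees(R.from_matrix(D@T.T).as_rotvec()),2),"joints",np.round(q["joints"],2))
E
python3 st.py
```

```text
clock: 1.52
eef_pos: [0.4516, -0.1132, 0.2734]
tool_rot: [-2.82, -0.017, 1.298]
wrist_force: [-0.5, -0.3, -0.3]
width: 0.087
t 1.52 tcp [ 0.4516 -0.1132  0.2734] grasp [ 0.4394 -0.1137  0.2876] F [-0.5 -0.3 -0.3] w 0.087
x [ 0.65   0.025 -0.759] y [-0.005 -0.999 -0.038]
rot left deg [-2.17  0.56  0.3 ] joints [-0.88 -0.91  2.39  0.58  1.24  0.64]
```

```bash
python3 -m pendant '[{"linear":[3,-0.5,-3.5],"angular":[-2,0.5,0.3],"jaw":0},{"linear":[3,-0.5,-4],"angular":[0,0,0],"jaw":0},{"linear":[2.7,-0.5,-4],"angular":[0,0,0],"jaw":0},{"linear":[0,0,0],"angular":[0,0,0],"jaw":0}]'
python3 st.py
python3 - <<'E'
from h import *
from plant import arm
import pickle
s=arm.snapshot("wrist");pickle.dump(s,open("w1.pkl","wb"));cv2.imwrite("pics/w1.png",s["image"][:,:,::-1])
print(np.round(s["origin"],3),blobs(s,"orange",(0,0,640,400),amin=100)[0])
E
```

```text
clock: 2.02
eef_pos: [0.5447, -0.1343, 0.1656]
tool_rot: [2.844, -0.012, -1.305]
wrist_force: [-0.9, 0.2, -0.5]
width: 0.0872
t 2.02 tcp [ 0.5447 -0.1343  0.1656] grasp [ 0.5325 -0.1341  0.1798] F [-0.9  0.2 -0.5] w 0.0872
x [ 0.652 -0.012 -0.758] y [-0.002 -1.     0.014]
rot left deg [0.82 0.7  0.12] joints [-0.66 -0.48  2.37  0.61  0.74  0.56]
[ 0.466 -0.132  0.361] [(array([7.63, 3.83]), [0, 0, 23, 12, 158]), (array([113.46, 121.44]), [0, 32, 205, 183, 23747]), (array([498.76, 153.24]), [402, 38, 226, 212, 22267]), (array([314.45, 207.2 ]), [303, 189, 24, 39, 768]), (array([631.14, 224.31]), [620, 216, 20, 19, 273]), (array([  6.75, 228.16]), [0, 220, 21, 17, 192]), (array([303.06, 309.52]), [199, 295, 230, 31, 4168]), (array([458.92, 396.1 ]), [449, 392, 18, 8, 102])]
```

View pics/w1.png

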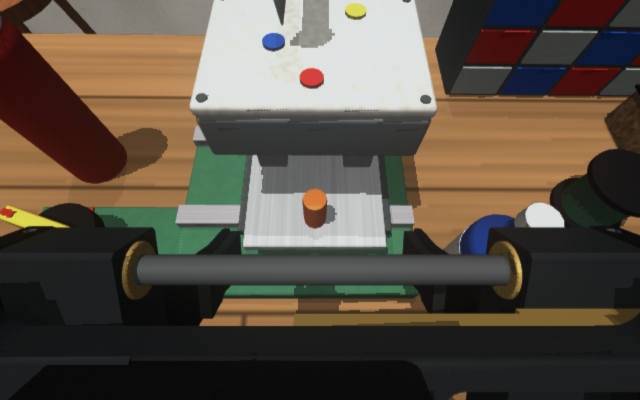

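The wrist view shows the handle's top at about (315,195), the dots at red (312,77), blue (274,41), yellow (355,11), and the needle point near (282,25).

Run:
```python
from h import *
import pickle
s=pickle.load(open("w1.pkl","rb"))
print("handle",onz(s,315,195.5,.107)[:2],"tip?",onz(s,282.5,25,.22)[:2])
for n,u,v in(("red",312,76),("blue",273.5,41),("yel",355.5,10.5)):print(n,onz(s,u,v,.2055)[:2])
cv2.imwrite("pics/w1c.png",cv2.resize(s["image"][0:100,190:350,::-1],None,fx=5,fy=5,interpolation=2))
```

```text
handle [ 0.59589698 -0.12956359] tip? [ 0.66470892 -0.10818171]
red [ 0.63426416 -0.12782199]
blue [ 0.66785395 -0.10030333]
yel [ 0.7025833  -0.15991588]
```

View pics/w1c.png

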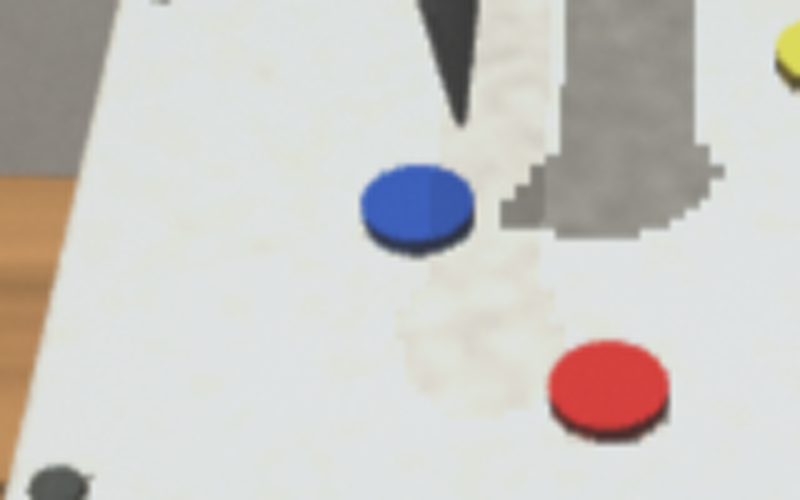

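```bash
python3 -m pendant '[{"linear":[1.6,0.5,-3.2],"angular":[0.8,0,0],"jaw":0},{"linear":[2,0,-2.8],"angular":[0,0,0],"jaw":0},{"linear":[1.6,0,-2],"angular":[0,0,0],"jaw":0},{"linear":[0,0,0],"angular":[0,0,0],"jaw":0},{"linear":[0,0,0],"angular":[0,0,0],"jaw":0}]'
python3 st.py
```

```text
clock: 2.7
eef_pos: [0.6095, -0.1401, 0.1136]
tool_rot: [2.861, -0.023, -1.249]
wrist_force: [-1.5, 0.2, 0.2]
width: 0.0871
t 2.7 tcp [ 0.6095 -0.1401  0.1136] grasp [ 0.5967 -0.1398  0.1273] F [-1.5  0.2  0.2] w 0.0871
x [ 0.68  -0.021 -0.733] y [-0.006 -1.     0.024]
rot left deg [1.36 2.84 0.29] joints [-0.57 -0.19  2.29  0.81  0.51  0.38]
```

```bash
python3 -m pendant '[{"linear":[-0.4,1,-1.5],"angular":[1,1.5,0],"jaw":0},{"linear":[0,0,-1.2],"angular":[0,1,0],"jaw":0},{"linear":[0,0,0],"angular":[0,0,0],"jaw":0}]'
python3 st.py
```

```text
clock: 3.08
eef_pos: [0.6063, -0.131, 0.0898]
tool_rot: [2.848, -0.014, -1.312]
wrist_force: [-0.2, 1.3, 0.8]
width: 0.0869
t 3.08 tcp [ 0.6063 -0.131   0.0898] grasp [ 0.5941 -0.1308  0.104 ] F [-0.2  1.3  0.8] w 0.0869
x [ 0.65  -0.011 -0.76 ] y [-0.006 -1.     0.009]
rot left deg [0.52 0.52 0.32] joints [-0.55 -0.15  2.29  0.77  0.49  0.43]
```

```bash
python3 -m pendant '[{"linear":[0,0.15,-1.3],"angular":[0.5,0.5,0],"jaw":0},{"linear":[0,0,0],"angular":[0,0,0],"jaw":0},{"linear":[0,0,0],"angular":[0,0,0],"jaw":0.5},{"linear":[0,0,0],"angular":[0,0,0],"jaw":0.8},{"linear":[0,0,0],"angular":[0,0,0],"jaw":1},{"linear":[0,0,0],"angular":[0,0,0],"jaw":1},{"linear":[0,0,0],"angular":[0,0,0],"jaw":1},{"linear":[0,0,0],"angular":[0,0,0],"jaw":1}]' 20
python3 st.py
cat > look.py <<'E'
from st import *
import sys,pickle
s=arm.snapshot("top")
tip=np.array([.6643,-.1077])
for c in("red","yellow","blue"):
    for ce,b in blobs(s,c,(310,130,385,190))[0]:
        p=onz(s,*ce,.2055)[:2];print("top",c,ce,b[4],np.round(p,4),"d cm",np.round((tip-p)*100,2))
w=arm.snapshot("wrist")
for c in("red","yellow","blue"):
    for ce,b in blobs(w,c,(150,0,480,200),amin=40)[0]:
        if b[4]<1500:
            p=onz(w,*ce,.2045)[:2];print("wrist",c,ce,b[4],np.round(p,4),"d cm",np.round((tip-p)*100,2))
print("tip px wrist",proj(w,[*tip,.22]));pickle.dump((s,w),open("last.pkl","wb"))
if len(sys.argv)>1: cv2.imwrite(sys.argv[1],cv2.resize(w["image"][0:300:,100:500,::-1],None,fx=2,fy=2,interpolation=2))
E
python3 look.py
```

```text
clock: 4.08
eef_pos: [0.6062, -0.1294, 0.0757]
tool_rot: [-2.844, 0.008, 1.327]
wrist_force: [0.3, 0.6, -0.3]
width: 0.0352
t 4.08 tcp [ 0.6062 -0.1294  0.0757] grasp [ 0.5942 -0.1293  0.09  ] F [ 0.3  0.6 -0.3] w 0.0352
x [ 0.642 -0.003 -0.766] y [-0.006 -1.    -0.001]
rot left deg [-0.03 -0.03  0.33] joints [-0.55 -0.11  2.28  0.8   0.48  0.4 ]
top red [348.1  177.95] 20 [ 0.6334 -0.1263] d cm [3.09 1.86]
top yellow [358.78 155.5 ] 18 [ 0.7035 -0.1592] d cm [-3.92  5.15]
top blue [339.11 166.72] 18 [ 0.668  -0.0989] d cm [-0.37 -0.88]
wrist red [313.91   9.25] 906 [ 0.6309 -0.1274] d cm [3.34 1.97]
tip px wrist [ 252.51375945 -103.41369431]
```

```bash
python3 -m pendant '[{"linear":[0,0,0],"angular":[0,0,0],"jaw":1},{"linear":[0,0,0],"angular":[0,0,0],"jaw":1},{"linear":[0,0,0],"angular":[0,0,0],"jaw":1},{"linear":[0,0,0],"angular":[0,0,0],"jaw":1}]' 20
python3 st.py; python3 -m pendant '[{"linear":[0.8,0.5,0],"angular":[0,0,0],"jaw":1},{"linear":[0.8,0.5,0],"angular":[0,0,0],"jaw":1},{"linear":[0.8,0.5,0],"angular":[0,0,0],"jaw":1},{"linear":[0.6,0.4,0],"angular":[0,0,0],"jaw":1},{"linear":[0,0,0],"angular":[0,0,0],"jaw":1},{"linear":[0,0,0],"angular":[0,0,0],"jaw":1}]'
python3 st.py;python3 look.py
```

```text
clock: 4.68
eef_pos: [0.6067, -0.1296, 0.0766]
tool_rot: [-2.845, 0.008, 1.326]
wrist_force: [-2.5, 0.0, 2.8]
width: 0.0009
t 4.67 tcp [ 0.6067 -0.1296  0.0766] grasp [ 0.5947 -0.1295  0.0909] F [-2.5  0.   2.8] w 0.0009
x [ 0.643 -0.003 -0.766] y [-0.006 -1.    -0.   ]
rot left deg [-0.01  0.04  0.32] joints [-0.55 -0.11  2.28  0.8   0.48  0.4 ]
clock: 5.42
eef_pos: [0.6392, -0.1113, 0.0773]
tool_rot: [-2.848, 0.013, 1.324]
wrist_force: [-1.8, -2.6, 2.2]
width: 0.0003
t 5.42 tcp [ 0.6392 -0.1113  0.0773] grasp [ 0.6271 -0.1112  0.0916] F [-1.8 -2.6  2.2] w 0.0003
x [ 0.645 -0.007 -0.765] y [-0.008 -1.     0.003]
rot left deg [0.17 0.13 0.43] joints [-0.46 -0.05  2.22  0.75  0.42  0.5 ]
top red [344.   167.85] 13 [ 0.6646 -0.1139] d cm [-0.03  0.62]
top yellow [354.35 145.  ] 17 [ 0.7363 -0.1457] d cm [-7.2  3.8]
top blue [335. 156.] 21 [ 0.7014 -0.0863] d cm [-3.71 -2.14]
wrist red [330.26  10.69] 1028 [ 0.6651 -0.1143] d cm [-0.08  0.66]
tip px wrist [308.48686721 -39.44268399]
```

The fingers shut on nothing: the width is 0, and the carrier was only pushed. I'll look before going on.

Run:
```python
import pickle;from h import *
s,w=pickle.load(open("last.pkl","rb"))
cv2.imwrite("pics/w2.png",w["image"][:,:,::-1])
for ce,b in blobs(s,"orange",(320,170,375,225))[0]: print(ce,b,onz(s,*ce,.107))
```

```text
[342.78 184.96] [340, 183, 6, 6, 23] [ 0.62762409 -0.11577821  0.107     ]
[322.82 221.94] [320, 220, 7, 5, 33] [ 0.50703495 -0.05174718  0.107     ]
[366.2  221.67] [357, 220, 18, 5, 76] [ 0.5089804  -0.19086058  0.107     ]
```

View pics/w2.png

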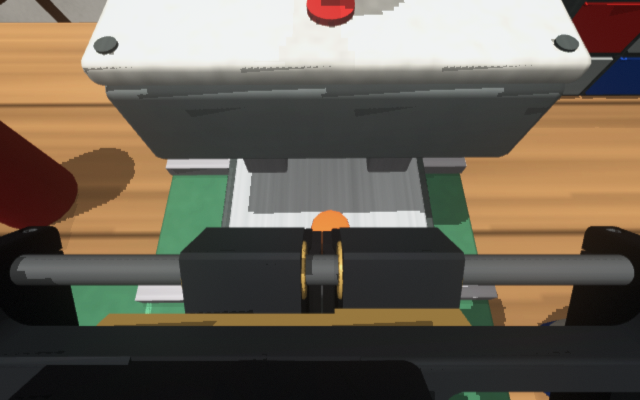

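Run:
```python
import pickle;from h import *
s,w=pickle.load(open("last.pkl","rb"))
a=cv2.resize(w["image"][200:320,270:390,::-1],(400,400),interpolation=2)
b=cv2.resize(s["image"][165:225,310:370,::-1],(400,400),interpolation=2)
cv2.imwrite("pics/w2c.png",np.hstack([a,b]))
q=[.6255,-.1155]
print("post top/bottom px wrist",proj(w,[*q,.107]),proj(w,[*q,.062]),"tcp",proj(w,[.6392,-.1113,.0773]))
```

```text
post top/bottom px wrist [329.14296258 228.16578021] [327.61416461 251.8507542 ] tcp [321.25659916 224.62840088]
```

View pics/w2c.png

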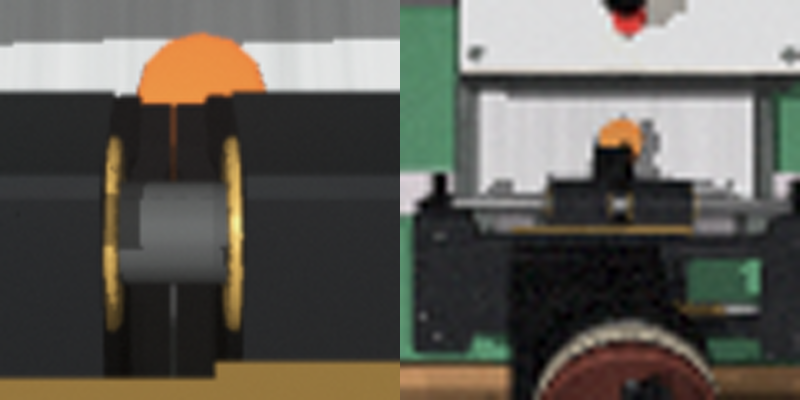

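Top view (right): the shut black fingers stop at the back of the post. Wrist view (left): the post's top is in front of the fingers, at (330,220). The fingers look shorter than the TCP value implies, so I'll check this in the open-finger picture.

Run:
```python
import pickle;from h import *
s=pickle.load(open("w1.pkl","rb"))
im=s["image"][200:320,190:450,::-1].astype(float)
im=np.clip(255*(im/255)**.5,0,255).astype(np.uint8)
cv2.imwrite("pics/w1f.png",cv2.resize(im,None,fx=3,fy=3,interpolation=2))
T=R.from_rotvec([2.844,-.012,-1.305]).as_matrix();p=np.array([.5447,-.1343,.1656])
for d in(0,.0187,.03,.04,.05):
    print(d,[np.round(proj(s,p+T@[-d,y,z]),0).tolist() for y in(-.0435,.0435) for z in(-.0095,.0095)])
```

```text
0 [[254.0, 211.0], [255.0, 239.0], [389.0, 211.0], [388.0, 238.0]]
0.0187 [[247.0, 220.0], [249.0, 250.0], [395.0, 220.0], [394.0, 250.0]]
0.03 [[242.0, 226.0], [245.0, 258.0], [400.0, 226.0], [398.0, 258.0]]
0.04 [[238.0, 232.0], [240.0, 266.0], [404.0, 232.0], [402.0, 266.0]]
0.05 [[233.0, 239.0], [235.0, 274.0], [409.0, 239.0], [407.0, 274.0]]
```

View pics/w1f.png

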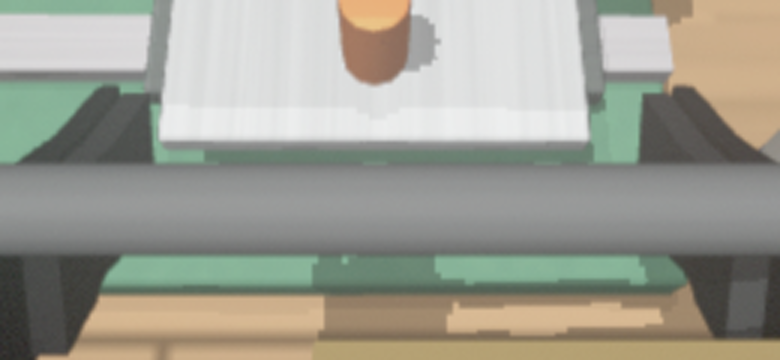

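The crop shows the inner fingertip corners at (240,232) and (403,232). That matches 38 mm behind the reported TCP, so the fingers end about 38 mm short of it, and the top view agrees. I'll use the point 57 mm behind the TCP as the true grasp point, back off, and grip again.

```bash
sed -i 's/arm.tcp_to_grasp\*T/0.057*T/' st.py
python3 -m pendant '[{"linear":[-2,0,2.4],"angular":[0,0,0],"jaw":1},{"linear":[-2,0,2.4],"angular":[0,0,0],"jaw":0.5},{"linear":[0,0,0],"angular":[0,0,0],"jaw":0},{"linear":[0,0,0],"angular":[0,0,0],"jaw":0},{"linear":[0,0,0],"angular":[0,0,0],"jaw":0},{"linear":[0,0,0],"angular":[0,0,0],"jaw":0},{"linear":[0,0,0],"angular":[0,0,0],"jaw":0},{"linear":[0,0,0],"angular":[0,0,0],"jaw":0}]'
python3 st.py; python3 look.py
python3 - <<'E'
import pickle;from h import *
s,w=pickle.load(open("last.pkl","rb"))
for ce,b in blobs(s,"orange",(330,175,360,210))[0]: print(ce,b,onz(s,*ce,.107))
for ce,b in blobs(w,"orange",(280,150,370,250),amin=100)[0]: print(ce,b,onz(w,b[0]+b[2]/2,b[1]+b[2]*.28,.107))
E
```

```text
clock: 6.52
eef_pos: [0.595, -0.1077, 0.1187]
tool_rot: [-2.835, 0.004, 1.338]
wrist_force: [0.2, -0.6, -0.3]
width: 0.0628
t 6.53 tcp [ 0.595  -0.1077  0.1187] grasp [ 0.5587 -0.1077  0.1627] F [ 0.2 -0.6 -0.3] w 0.0628
x [ 0.636  0.001 -0.772] y [-0.005 -1.    -0.005]
rot left deg [-0.29 -0.51  0.28] joints [-0.51 -0.25  2.3   0.63  0.56  0.62]
top red [344.14 167.71] 14 [ 0.6651 -0.1143] d cm [-0.08  0.66]
top yellow [354.35 145.  ] 17 [ 0.7363 -0.1457] d cm [-7.2  3.8]
top blue [335. 156.] 21 [ 0.7014 -0.0863] d cm [-3.71 -2.14]
wrist red [332.65  29.32] 615 [ 0.6676 -0.1143] d cm [-0.33  0.66]
tip px wrist [319.18049894   3.80844876]
[342.46 186.26] [340, 183, 6, 8, 39] [ 0.62335154 -0.11474073  0.107     ]
[332.11 200.03] [319, 178, 29, 47, 1110] [ 0.62930108 -0.11660189  0.107     ]
```

```bash
python3 -m pendant '[{"linear":[0.6,-0.8,0],"angular":[0,0,0],"jaw":0},{"linear":[0,0,0],"angular":[0,0,0],"jaw":0},{"linear":[1.5,0,-1.8],"angular":[0,0,0],"jaw":0},{"linear":[1.5,0,-1.8],"angular":[0,0,0],"jaw":0},{"linear":[1.5,0,-1.6],"angular":[0,0,0],"jaw":0},{"linear":[0,0,0],"angular":[0,0,0],"jaw":0}]'
python3 st.py
```

```text
clock: 7.38
eef_pos: [0.6488, -0.118, 0.0671]
tool_rot: [-2.838, 0.007, 1.334]
wrist_force: [-0.7, 0.3, -0.5]
width: 0.0873
t 7.38 tcp [ 0.6488 -0.118   0.0671] grasp [ 0.6125 -0.1179  0.1109] F [-0.7  0.3 -0.5] w 0.0873
x [ 0.638 -0.002 -0.77 ] y [-0.007 -1.    -0.003]
rot left deg [-0.2  -0.35  0.38] joints [-0.47  0.01  2.19  0.78  0.42  0.47]
```

Remaining: +13 mm in x, +2 mm in y, −17 mm in z. I'll approach slowly while checking the force.

```bash
python3 -m pendant '[{"linear":[0.7,0.2,-0.9],"angular":[0,0,0],"jaw":0},{"linear":[0.7,0,-0.8],"angular":[0,0,0],"jaw":0},{"linear":[0,0,0],"angular":[0,0,0],"jaw":0.4}]' 20; python3 st.py
python3 -m pendant '[{"linear":[0,0,0],"angular":[0,0,0],"jaw":0.8},{"linear":[0,0,0],"angular":[0,0,0],"jaw":1},{"linear":[0,0,0],"angular":[0,0,0],"jaw":1},{"linear":[0,0,0],"angular":[0,0,0],"jaw":1},{"linear":[0,0,0],"angular":[0,0,0],"jaw":1},{"linear":[0,0,0],"angular":[0,0,0],"jaw":1},{"linear":[0,0,0],"angular":[0,0,0],"jaw":1},{"linear":[0,0,0],"angular":[0,0,0],"jaw":1}]'
python3 st.py; python3 look.py
```

```text
clock: 7.75
eef_pos: [0.6638, -0.1162, 0.0505]
tool_rot: [-2.839, 0.008, 1.332]
wrist_force: [0.4, -1.0, 0.1]
width: 0.083
t 7.75 tcp [ 0.6638 -0.1162  0.0505] grasp [ 0.6274 -0.1161  0.0943] F [ 0.4 -1.   0.1] w 0.083
x [ 0.639 -0.002 -0.769] y [-0.007 -1.    -0.003]
rot left deg [-0.16 -0.27  0.39] joints [-0.45  0.07  2.16  0.83  0.38  0.43]
clock: 8.75
eef_pos: [0.6641, -0.1164, 0.0519]
tool_rot: [-2.841, 0.008, 1.33]
wrist_force: [-0.9, 0.2, -0.6]
width: 0.0212
t 8.75 tcp [ 0.6641 -0.1164  0.0519] grasp [ 0.6276 -0.1163  0.0956] F [-0.9  0.2 -0.6] w 0.0212
x [ 0.64  -0.003 -0.768] y [-0.007 -1.    -0.002]
rot left deg [-0.13 -0.17  0.39] joints [-0.45  0.07  2.16  0.83  0.38  0.43]
top red [344.14 167.71] 14 [ 0.6651 -0.1143] d cm [-0.08  0.66]
top yellow [354.72 144.89] 18 [ 0.7367 -0.1469] d cm [-7.24  3.92]
top blue [335. 156.] 21 [ 0.7014 -0.0863] d cm [-3.71 -2.14]
tip px wrist [ 269.44620426 -110.79261494]
```

```bash
python3 -m pendant '[{"linear":[-0.3,0.65,0],"angular":[0,0,0],"jaw":1},{"linear":[0,0,0],"angular":[0,0,0],"jaw":1},{"linear":[0,0,0],"angular":[0,0,0],"jaw":1},{"linear":[0,0,0],"angular":[0,0,0],"jaw":1}]'
python3 st.py; python3 look.py
python3 - <<'E'
from h import *
from plant import arm
import pickle
s=arm.snapshot("side");pickle.dump(s,open("sd.pkl","wb"))
t=pickle.load(open("last.pkl","rb"))[0]
a=cv2.resize(s["image"][160:220,250:310,::-1],(400,400),interpolation=2)
b=cv2.resize(t["image"][140:200,310:370,::-1],(400,400),interpolation=2)
cv2.imwrite("pics/c3.png",np.hstack([a,b]))
tip=np.array([.664,-.1077,.22]);print("tip side",proj(s,tip),"below",proj(s,tip-[0,0,.0145]),"tip in top",proj(t,tip))
for c in("red","yellow","blue"):
    for ce,b in blobs(s,c,(250,170,320,230))[0]: print(c,ce,b[4],np.round(onz(s,*ce,.2055)[:2],4))
E
```

```text
clock: 9.35
eef_pos: [0.6609, -0.11, 0.0519]
tool_rot: [-2.841, 0.01, 1.33]
wrist_force: [0.5, -1.1, -0.6]
width: 0.0212
t 9.35 tcp [ 0.6609 -0.11    0.0519] grasp [ 0.6244 -0.1098  0.0957] F [ 0.5 -1.1 -0.6] w 0.0212
x [ 0.641 -0.004 -0.768] y [-0.007 -1.    -0.001]
rot left deg [-0.08 -0.16  0.43] joints [-0.44  0.06  2.17  0.83  0.37  0.44]
top red [341.95 168.21] 19 [ 0.6635 -0.1076] d cm [ 0.08 -0.01]
top yellow [352.35 146.  ] 17 [ 0.7331 -0.1396] d cm [-6.88  3.19]
top blue [333. 157.] 21 [ 0.6982 -0.0802] d cm [-3.39 -2.75]
tip px wrist [ 306.14156272 -119.5457221 ]
tip side [288.02093491 199.57674051] below [288.48289749 204.15467687] tip in top [342.24804761 167.10814643]
yellow [278.05 226.1 ] 20 [ 0.7357 -0.1388]
blue [301.83 212.72] 18 [ 0.7009 -0.0799]
```

View pics/c3.png

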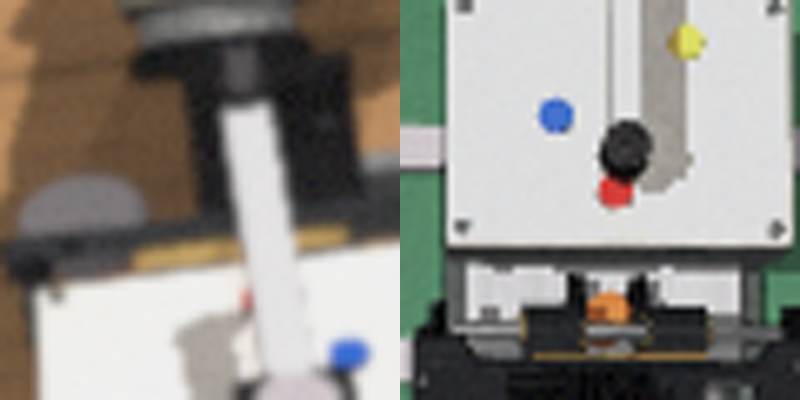

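The red dot sits under the needle to within about 1 mm: the top and side dot positions average (0.6644, −0.1077), against a tip estimate of about (0.665, −0.1077). I'll hold there, then go to yellow.

```bash
python3 -m pendant '[{"linear":[0,0,0],"angular":[0,0,0],"jaw":1},{"linear":[0,0,0],"angular":[0,0,0],"jaw":1},{"linear":[0,0,0],"angular":[0,0,0],"jaw":1},{"linear":[0,0,0],"angular":[0,0,0],"jaw":1},{"linear":[0,0,0],"angular":[0,0,0],"jaw":1},{"linear":[0,0,0],"angular":[0,0,0],"jaw":1},{"linear":[0,0,0],"angular":[0,0,0],"jaw":1},{"linear":[0,0,0],"angular":[0,0,0],"jaw":1}]'
python3 -m pendant '[{"linear":[-0.9,0.4,0],"angular":[0,0,0],"jaw":1},{"linear":[-0.9,0.4,0],"angular":[0,0,0],"jaw":1},{"linear":[-0.9,0.4,0],"angular":[0,0,0],"jaw":1},{"linear":[-0.9,0.4,0],"angular":[0,0,0],"jaw":1},{"linear":[-0.9,0.4,0],"angular":[0,0,0],"jaw":1},{"linear":[-0.9,0.4,0],"angular":[0,0,0],"jaw":1},{"linear":[-0.9,0.4,0],"angular":[0,0,0],"jaw":1},{"linear":[0,0,0],"angular":[0,0,0],"jaw":1},{"linear":[0,0,0],"angular":[0,0,0],"jaw":1}]'
cat >> look.py <<'E'
d=arm.snapshot("side")
for c in("red","yellow","blue"):
    for ce,b in blobs(d,c,(240,165,330,250))[0]:
        p=onz(d,*ce,.2055)[:2];print("side",c,ce,b[4],np.round(p,4),"d cm",np.round((tip-p)*100,2))
E
python3 st.py; python3 look.py
```

```text
clock: 10.5
eef_pos: [0.6609, -0.1099, 0.0518]
tool_rot: [-2.841, 0.009, 1.33]
wrist_force: [-0.5, -0.7, -0.2]
width: 0.0213
clock: 11.62
eef_pos: [0.5936, -0.081, 0.0519]
tool_rot: [-2.842, 0.012, 1.329]
wrist_force: [1.4, -2.1, -3.6]
width: 0.0211
t 11.62 tcp [ 0.5936 -0.081   0.0519] grasp [ 0.557  -0.0807  0.0957] F [ 1.4 -2.1 -3.6] w 0.0211
x [ 0.641 -0.005 -0.767] y [-0.009 -1.    -0.   ]
rot left deg [-0.01 -0.13  0.5 ] joints [-0.44 -0.13  2.35  0.82  0.38  0.45]
top red [332.5 188.6] 10 [ 0.6003 -0.0789] d cm [ 6.4  -2.88]
top yellow [342.86 167.71] 14 [ 0.665  -0.1104] d cm [-0.07  0.27]
top blue [323.22 178.5 ] 18 [ 0.6311 -0.0506] d cm [ 3.32 -5.71]
tip px wrist [ 415.52024145 -238.50778874]
side red [297.64 186.09] 11 [ 0.5977 -0.0773] d cm [ 6.66 -3.04]
side blue [310.   193.36] 11 [ 0.633  -0.0505] d cm [ 3.13 -5.72]
```

```bash
python3 -m pendant '[{"linear":[-0.2,0.35,0],"angular":[0,0,0],"jaw":1},{"linear":[0,0,0],"angular":[0,0,0],"jaw":1},{"linear":[0,0,0],"angular":[0,0,0],"jaw":1}]'
python3 st.py; python3 look.py
```

```text
clock: 12.15
eef_pos: [0.5919, -0.0773, 0.0519]
tool_rot: [-2.842, 0.012, 1.329]
wrist_force: [-1.1, -2.9, -0.1]
width: 0.0213
t 12.15 tcp [ 0.5919 -0.0773  0.0519] grasp [ 0.5553 -0.077   0.0956] F [-1.1 -2.9 -0.1] w 0.0213
x [ 0.641 -0.005 -0.768] y [-0.009 -1.    -0.001]
rot left deg [-0.04 -0.14  0.49] joints [-0.44 -0.13  2.36  0.81  0.38  0.46]
top red [331.4 188.8] 5 [ 0.5996 -0.0756] d cm [ 6.47 -3.21]
top yellow [341.89 168.11] 18 [ 0.6638 -0.1074] d cm [ 0.05 -0.03]
top blue [322.05 179.1 ] 20 [ 0.6293 -0.047 ] d cm [ 3.5  -6.07]
tip px wrist [ 427.79952903 -240.77594019]
side red [298.5 185.8] 10 [ 0.5969 -0.075 ] d cm [ 6.74 -3.27]
side blue [311.17 192.92] 12 [ 0.6319 -0.0473] d cm [ 3.24 -6.04]
```

Yellow is within about 1 mm. I'll hold, then go to blue: about (+34, −60.5) mm.

```bash
python3 -m pendant '[{"linear":[0,0,0],"angular":[0,0,0],"jaw":1},{"linear":[0,0,0],"angular":[0,0,0],"jaw":1},{"linear":[0,0,0],"angular":[0,0,0],"jaw":1},{"linear":[0,0,0],"angular":[0,0,0],"jaw":1},{"linear":[0,0,0],"angular":[0,0,0],"jaw":1},{"linear":[0,0,0],"angular":[0,0,0],"jaw":1},{"linear":[0,0,0],"angular":[0,0,0],"jaw":1},{"linear":[0,0,0],"angular":[0,0,0],"jaw":1}]'
python3 -m pendant '[{"linear":[0.5,-0.9,0],"angular":[0,0,0],"jaw":1},{"linear":[0.5,-0.9,0],"angular":[0,0,0],"jaw":1},{"linear":[0.5,-0.9,0],"angular":[0,0,0],"jaw":1},{"linear":[0.5,-0.9,0],"angular":[0,0,0],"jaw":1},{"linear":[0.5,-0.9,0],"angular":[0,0,0],"jaw":1},{"linear":[0.5,-0.9,0],"angular":[0,0,0],"jaw":1},{"linear":[0.4,-0.65,0],"angular":[0,0,0],"jaw":1},{"linear":[0,0,0],"angular":[0,0,0],"jaw":1},{"linear":[0,0,0],"angular":[0,0,0],"jaw":1}]'
python3 st.py; python3 look.py
```

```text
clock: 13.3
eef_pos: [0.5919, -0.0773, 0.0519]
tool_rot: [-2.842, 0.012, 1.329]
wrist_force: [-1.0, -2.2, -0.9]
width: 0.0212
clock: 14.42
eef_pos: [0.6282, -0.1399, 0.0518]
tool_rot: [-2.839, 0.005, 1.329]
wrist_force: [-2.8, 3.0, 4.4]
width: 0.0214
t 14.43 tcp [ 0.6282 -0.1399  0.0518] grasp [ 0.5917 -0.1399  0.0956] F [-2.8  3.   4.4] w 0.0214
x [ 0.64  -0.    -0.768] y [-0.006 -1.    -0.004]
rot left deg [-0.25 -0.18  0.33] joints [-0.54  0.01  2.23  0.89  0.44  0.3 ]
top red [351.75 178.75] 20 [ 0.631  -0.1374] d cm [3.33 2.97]
top yellow [362.41 156.12] 17 [ 0.7016 -0.1703] d cm [-3.73  6.26]
top blue [342.73 167.8 ] 15 [ 0.6647 -0.11  ] d cm [-0.04  0.23]
tip px wrist [ 174.82728308 -187.39763015]
side red [275.21 197.64] 14 [ 0.633  -0.1375] d cm [3.13 2.98]
side yellow [263.79 218.36] 14 [ 0.7035 -0.1694] d cm [-3.92  6.17]
```

```bash
python3 -m pendant '[{"linear":[-0.2,0.25,0],"angular":[0,0,0],"jaw":1},{"linear":[0,0,0],"angular":[0,0,0],"jaw":1},{"linear":[0,0,0],"angular":[0,0,0],"jaw":1},{"linear":[0,0,0],"angular":[0,0,0],"jaw":1},{"linear":[0,0,0],"angular":[0,0,0],"jaw":1},{"linear":[0,0,0],"angular":[0,0,0],"jaw":1},{"linear":[0,0,0],"angular":[0,0,0],"jaw":1},{"linear":[0,0,0],"angular":[0,0,0],"jaw":1},{"linear":[0,0,0],"angular":[0,0,0],"jaw":1}]'
python3 st.py; python3 look.py
```

```text
clock: 15.7
eef_pos: [0.626, -0.138, 0.0519]
tool_rot: [-2.841, 0.009, 1.329]
wrist_force: [1.1, -0.3, -1.1]
width: 0.0214
t 15.7 tcp [ 0.626  -0.138   0.0519] grasp [ 0.5894 -0.1378  0.0956] F [ 1.1 -0.3 -1.1] w 0.0214
x [ 0.641 -0.003 -0.768] y [-0.007 -1.    -0.002]
rot left deg [-0.13 -0.15  0.41] joints [-0.54  0.    2.24  0.89  0.43  0.31]
top red [351.  179.5] 20 [ 0.6287 -0.1351] d cm [3.56 2.74]
top yellow [361.65 157.  ] 17 [ 0.6989 -0.1679] d cm [-3.46  6.02]
top blue [341.95 168.21] 19 [ 0.6635 -0.1076] d cm [ 0.08 -0.01]
tip px wrist [ 186.17178785 -191.38789754]
side red [276. 197.] 13 [ 0.6309 -0.1354] d cm [3.34 2.77]
side yellow [264.5 217.5] 14 [ 0.7008 -0.1676] d cm [-3.65  5.99]
```

```bash
python3 -m pendant '[{"linear":[0,0,0],"angular":[0,0,0],"jaw":0.5},{"linear":[0,0,0],"angular":[0,0,0],"jaw":0.2},{"linear":[0,0,0],"angular":[0,0,0],"jaw":0},{"linear":[0,0,0],"angular":[0,0,0],"jaw":0},{"linear":[0,0,0],"angular":[0,0,0],"jaw":0},{"linear":[0,0,0],"angular":[0,0,0],"jaw":0}]'; python3 st.py
python3 -m pendant '[{"linear":[-1.5,0,1.8],"angular":[0,0,0],"jaw":0},{"linear":[-2.5,0,3],"angular":[0,0,0],"jaw":0},{"linear":[-2.5,0,3],"angular":[0,0,0],"jaw":0},{"linear":[-2.5,0,3],"angular":[0,0,0],"jaw":0},{"linear":[0,0,0],"angular":[0,0,0],"jaw":0}]'
python3 st.py; python3 look.py
```

```text
clock: 16.6
eef_pos: [0.6256, -0.1375, 0.0516]
tool_rot: [-2.84, 0.007, 1.33]
wrist_force: [0.0, -0.6, -0.1]
width: 0.0732
t 16.6 tcp [ 0.6256 -0.1375  0.0516] grasp [ 0.5891 -0.1374  0.0953] F [ 0.  -0.6 -0.1] w 0.0732
x [ 0.64  -0.002 -0.768] y [-0.006 -1.    -0.003]
rot left deg [-0.17 -0.19  0.37] joints [-0.54  0.    2.24  0.89  0.43  0.31]
clock: 17.23
eef_pos: [0.5327, -0.1373, 0.1621]
tool_rot: [-2.84, 0.008, 1.332]
wrist_force: [-0.3, 1.0, 0.5]
width: 0.0871
t 17.23 tcp [ 0.5327 -0.1373  0.1621] grasp [ 0.4962 -0.1372  0.206 ] F [-0.3  1.   0.5] w 0.0871
x [ 0.639 -0.003 -0.769] y [-0.007 -1.    -0.002]
rot left deg [-0.1  -0.26  0.38] joints [-0.69 -0.49  2.38  0.61  0.78  0.55]
top red [351.   179.37] 19 [ 0.6291 -0.1351] d cm [3.52 2.74]
top yellow [361.65 157.  ] 17 [ 0.6989 -0.1679] d cm [-3.46  6.02]
top blue [341.95 168.21] 19 [ 0.6635 -0.1076] d cm [ 0.08 -0.01]
wrist red [474.76  35.21] 219 [ 0.653  -0.2426] d cm [ 1.13 13.49]
wrist red [319.15  61.11] 365 [ 0.6297 -0.1362] d cm [3.46 2.85]
wrist blue [279.41  25.04] 271 [ 0.665  -0.1085] d cm [-0.07  0.08]
tip px wrist [275.27814779   4.10636798]
side red [276. 197.] 13 [ 0.6309 -0.1354] d cm [3.34 2.77]
side yellow [264.5 217.5] 14 [ 0.7008 -0.1676] d cm [-3.65  5.99]
```

The blue dot stayed put after release. The collar bar now lies at about 70° from world x, the stop mark is at about 12°, and the can is at about 14°. I'll bring the tool upright with the jaws at about −30°, which keeps the gripper body clear of the can, and go above the collar.

```bash
python3 -m pendant '[{"linear":[0,0,4],"angular":[0,10,0],"jaw":0},{"linear":[0,0,3],"angular":[0,10,0],"jaw":0},{"linear":[0,0,0],"angular":[0,10,0],"jaw":0},{"linear":[0,0,0],"angular":[0,10,0],"jaw":0},{"linear":[0,5,0],"angular":[0,0,10],"jaw":0},{"linear":[0,5,0],"angular":[0,0,10],"jaw":0},{"linear":[0,5,0],"angular":[0,0,10],"jaw":0},{"linear":[0,5,0],"angular":[0,0,10],"jaw":0},{"linear":[0,5,0],"angular":[0,0,10],"jaw":0},{"linear":[0,0,0],"angular":[0,0,10],"jaw":0},{"linear":[0,0,0],"angular":[0,0,0],"jaw":0}]'
sed -i 's/^    t=40.*$/    p=np.radians(float(__import__("sys").argv[1]) if len(__import__("sys").argv)>1 else -30);s,c=np.sin(p),np.cos(p)/; s/^    D=.*$/    D=np.array([[0,0,-1],[c,s,0],[s,-c,0]]).T/' st.py
python3 st.py
```

```text
clock: 18.75
eef_pos: [0.5205, 0.1365, 0.1776]
tool_rot: [1.5, 0.941, -1.631]
wrist_force: [0.2, 0.1, -0.5]
width: 0.0872
t 18.75 tcp [0.5205 0.1365 0.1776] grasp [0.5243 0.1382 0.2344] F [ 0.2  0.1 -0.5] w 0.0872
x [-0.066 -0.03  -0.997] y [ 0.878 -0.476 -0.044]
rot left deg [ 1.64 -3.81 -1.59] joints [ 0.12  0.08  1.7  -0.02  1.43  0.62]
```

```bash
python3 -m pendant '[{"linear":[2,-1.5,2],"angular":[1.6,-3.8,-1.6],"jaw":0},{"linear":[0,0,0],"angular":[0,0,0],"jaw":0}]'; python3 st.py
python3 - <<'E'
from h import *
from plant import arm
import pickle
w=arm.snapshot("wrist");t=arm.snapshot("top");pickle.dump((t,w),open("col.pkl","wb"))
for ce,b in blobs(w,"yellow",(0,0,640,400),130,90,200)[0]: print("y",ce,b,np.round(onz(w,*ce,.095)[:2],4))
for ce,b in blobs(w,"red",(0,0,640,400),130,60,30)[0]: print("r",ce,b,np.round(onz(w,*ce,.095)[:2],4),np.round(onz(w,*ce,.022)[:2],4))
cv2.imwrite("pics/w5.png",w["image"][:,:,::-1])
E
```

```text
clock: 19.0
eef_pos: [0.5401, 0.1219, 0.1938]
tool_rot: [1.585, 0.913, -1.593]
wrist_force: [0.2, -0.1, -0.2]
width: 0.0868
t 19.0 tcp [0.5401 0.1219 0.1938] grasp [0.5404 0.1218 0.2508] F [ 0.2 -0.1 -0.2] w 0.0868
x [-0.005  0.    -1.   ] y [ 0.863 -0.506 -0.005]
rot left deg [-0.03 -0.3   0.4 ] joints [0.08 0.05 1.7  0.   1.4  0.61]
y [356.54 175.62] [342, 138, 28, 73, 1039] [0.575  0.1183]
r [453.07  72.14] [402, 0, 127, 114, 5778] [0.6901 0.1554] [0.7182 0.1493]
r [379.54 141.21] [374, 137, 12, 10, 52] [0.6082 0.1354] [0.6163 0.1245]
r [351.92 147.75] [349, 142, 7, 13, 72] [0.5837 0.143 ] [0.5858 0.1338]
```

View pics/w5.png

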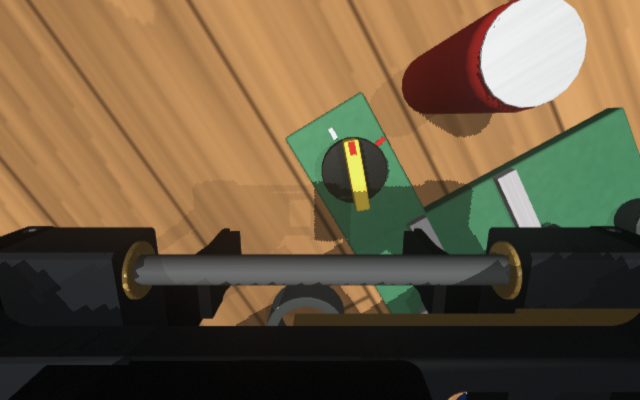

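The wrist view shows the collar at (355,170) with the bar's red tip up at (352,146), the red mark at (380,141), the white mark at (333,133), and the can to the upper right. The axis is at about (0.573, 0.1155), and the bar needs about 59° clockwise.

```bash
python3 -m pendant '[{"linear":[3.3,-0.65,-3],"angular":[0,0,0],"jaw":0},{"linear":[0,0,-4],"angular":[0,0,0],"jaw":0},{"linear":[0,0,0],"angular":[0,0,0],"jaw":0}]'; python3 st.py
```

```text
clock: 19.48
eef_pos: [0.5698, 0.1165, 0.1173]
tool_rot: [1.579, 0.918, -1.604]
wrist_force: [0.1, -0.1, -0.3]
width: 0.0872
t 19.48 tcp [0.5698 0.1165 0.1173] grasp [0.5707 0.1164 0.1743] F [ 0.1 -0.1 -0.3] w 0.0872
x [-0.016  0.001 -1.   ] y [ 0.862 -0.507 -0.014]
rot left deg [-0.03 -0.93  0.48] joints [0.07 0.19 1.69 0.   1.27 0.6 ]
```

```bash
python3 -m pendant '[{"linear":[0.35,-0.1,-2.5],"angular":[0,-0.9,0],"jaw":0},{"linear":[0,0,-2.5],"angular":[0,0,0],"jaw":0},{"linear":[0,0,-2],"angular":[0,0,0],"jaw":0},{"linear":[0,0,-1],"angular":[0,0,0],"jaw":0},{"linear":[0,0,0],"angular":[0,0,0],"jaw":0}]'; python3 st.py
```

```text
clock: 20.1
eef_pos: [0.5756, 0.1167, 0.0398]
tool_rot: [1.594, 0.907, -1.587]
wrist_force: [-0.2, -0.2, 0.9]
width: 0.087
t 20.1 tcp [0.5756 0.1167 0.0398] grasp [0.5754 0.1166 0.0968] F [-0.2 -0.2  0.9] w 0.087
x [ 0.003  0.001 -1.   ] y [ 0.861 -0.509  0.002]
rot left deg [-0.07  0.2   0.58] joints [0.07 0.27 1.75 0.   1.11 0.6 ]
```

```bash
python3 -m pendant '[{"linear":[-0.2,-0.1,-0.4],"angular":[0,0,0],"jaw":0.5},{"linear":[0,0,0],"angular":[0,0,0],"jaw":0.8},{"linear":[0,0,0],"angular":[0,0,0],"jaw":1},{"linear":[0,0,0],"angular":[0,0,0],"jaw":1},{"linear":[0,0,0],"angular":[0,0,0],"jaw":1},{"linear":[0,0,0],"angular":[0,0,0],"jaw":1},{"linear":[0,0,0],"angular":[0,0,0],"jaw":1},{"linear":[0,0,0],"angular":[0,0,0],"jaw":1},{"linear":[0,0,0],"angular":[0,0,0],"jaw":1},{"linear":[0,0,0],"angular":[0,0,0],"jaw":1}]' 25; python3 st.py
```

```text
clock: 21.35
eef_pos: [0.575, 0.1163, 0.0385]
tool_rot: [1.596, 0.906, -1.584]
wrist_force: [-0.5, -0.1, 0.6]
width: 0.0137
t 21.35 tcp [0.575  0.1163 0.0385] grasp [0.5747 0.1162 0.0955] F [-0.5 -0.1  0.6] w 0.0137
x [ 0.007  0.002 -1.   ] y [ 0.861 -0.509  0.005]
rot left deg [-0.12  0.38  0.57] joints [0.06 0.27 1.76 0.   1.11 0.6 ]
```

Gripped on the 14 mm bar. Now I'll turn it clockwise.

```bash
python3 -m pendant '[{"linear":[0,0,0],"angular":[0,0,-7],"jaw":1},{"linear":[0,0,0],"angular":[0,0,-7],"jaw":1},{"linear":[0,0,0],"angular":[0,0,-7],"jaw":1},{"linear":[0,0,0],"angular":[0,0,-7],"jaw":1},{"linear":[0,0,0],"angular":[0,0,-7],"jaw":1},{"linear":[0,0,0],"angular":[0,0,-5],"jaw":1},{"linear":[0,0,0],"angular":[0,0,0],"jaw":1}]'; python3 st.py -77; python3 -c "
from plant import arm;print(arm.get_obs()['moment'])"
```

```text
clock: 22.22
eef_pos: [0.5744, 0.1169, 0.0385]
tool_rot: [2.054, 0.326, -2.044]
wrist_force: [-0.4, 0.9, 0.9]
width: 0.0139
t 22.23 tcp [0.5744 0.1169 0.0385] grasp [0.5741 0.117  0.0955] F [-0.4  0.9  0.9] w 0.0139
x [ 0.005 -0.002 -1.   ] y [ 0.312 -0.95   0.003]
rot left deg [ 0.11  0.31 -5.2 ] joints [ 0.07  0.27  1.76 -0.    1.11  1.32]
[0.15590608 0.07206231 0.01727184]
```

```bash
for i in 1; do python3 -m pendant '[{"linear":[0,0,0],"angular":[0,0,-4],"jaw":1},{"linear":[0,0,0],"angular":[0,0,-3],"jaw":1},{"linear":[0,0,0],"angular":[0,0,0],"jaw":1}]'; done; python3 st.py -78; python3 -c "
from plant import arm;print(arm.get_obs()['moment'])"
python3 -m pendant '[{"linear":[0,0,0],"angular":[0,0,-3],"jaw":1},{"linear":[0,0,0],"angular":[0,0,-2],"jaw":1},{"linear":[0,0,0],"angular":[0,0,0],"jaw":1}]'; python3 st.py -83; python3 -c "
from plant import arm;print(arm.get_obs()['moment'])"
```

```text
clock: 22.6
eef_pos: [0.5744, 0.117, 0.0385]
tool_rot: [2.121, 0.208, -2.111]
wrist_force: [-0.5, 0.3, 0.5]
width: 0.014
t 22.6 tcp [0.5744 0.117  0.0385] grasp [0.5741 0.1171 0.0955] F [-0.5  0.3  0.5] w 0.014
x [ 0.005 -0.002 -1.   ] y [ 0.197 -0.98   0.003]
rot left deg [0.11 0.3  0.64] joints [ 0.07  0.27  1.76 -0.    1.11  1.44]
[ 0.1704809   0.18126452 -0.05501789]
clock: 22.98
eef_pos: [0.5744, 0.1171, 0.0386]
tool_rot: [2.166, 0.122, -2.155]
wrist_force: [-1.4, 0.8, 0.2]
width: 0.0145
t 22.98 tcp [0.5744 0.1171 0.0386] grasp [0.5741 0.1172 0.0956] F [-1.4  0.8  0.2] w 0.0145
x [ 0.005 -0.003 -1.   ] y [ 0.116 -0.993  0.003]
rot left deg [0.16 0.29 0.36] joints [ 0.07  0.27  1.76 -0.    1.11  1.53]
[0.19454498 0.22656696 0.63908932]
```

The moment jumped from about 0 to 0.64 N m and the jaws are being wedged open, so the collar is at its stop. I'll release, rise and check.

```bash
python3 -m pendant '[{"linear":[0,0,0],"angular":[0,0,0],"jaw":0.5},{"linear":[0,0,0],"angular":[0,0,0],"jaw":0.2},{"linear":[0,0,0],"angular":[0,0,0],"jaw":0},{"linear":[0,0,0],"angular":[0,0,0],"jaw":0},{"linear":[0,0,0],"angular":[0,0,0],"jaw":0},{"linear":[0,0,2],"angular":[0,0,0],"jaw":0},{"linear":[0,0,4],"angular":[0,0,0],"jaw":0},{"linear":[-1,0,5],"angular":[0,0,0],"jaw":0},{"linear":[-4,0,3],"angular":[0,0,0],"jaw":0},{"linear":[-5,0,3],"angular":[0,0,0],"jaw":0},{"linear":[-5,0,0],"angular":[0,0,0],"jaw":0},{"linear":[-5,0,0],"angular":[0,0,0],"jaw":0},{"linear":[0,0,0],"angular":[0,0,0],"jaw":0}]'; python3 st.py -83; python3 look.py
python3 - <<'E'
from h import *
from plant import arm
import pickle
t,w=pickle.load(open("last.pkl","rb"));t0=pickle.load(open("s0.pkl","rb"))["top"]
for n,s,b,z in(("top",t,(250,185,290,215),30),("wrist",w,(150,0,560,220),50)):
    for c in("yellow","red"):
        for ce,q in blobs(s,c,b,120,80,3 if n=="top" else z)[0]: print(n,c,ce,q[4],np.round(onz(s,*ce,.095)[:2],4),np.round(onz(s,*ce,.022)[:2],4))
m=blobs(t,"yellow",(255,190,290,215))[1]
P=np.array([onz(t,u,v,.095)[:2] for v,u in np.argwhere(m)],np.float32)*1000;print(cv2.minAreaRect(P))
d=cv2.absdiff(t["image"],t0["image"]).max(2)
for n,(x,y,h) in dict(can=(259,163,14),bottle=(398,208,12),tape=(318,249,16),jar=(361,247,11),spool=(444,187,14),wrench=(441,232,20),driver=(178,215,20)).items(): print(n,(d[y-h:y+h,x-h:x+h]>50).mean().round(3))
a=cv2.resize(w["image"][:,:,::-1],(480,300));b=cv2.resize(t["image"][150:225,240:315,::-1],(300,300),interpolation=2)
cv2.imwrite("pics/f.png",np.hstack([a,b]))
E
```

```text
clock: 24.6
eef_pos: [0.3716, 0.1165, 0.2255]
tool_rot: [2.183, 0.123, -2.137]
wrist_force: [0.2, 0.4, -0.3]
width: 0.087
t 24.6 tcp [0.3716 0.1165 0.2255] grasp [0.3704 0.1166 0.2825] F [ 0.2  0.4 -0.3] w 0.087
x [ 0.021 -0.001 -1.   ] y [ 0.116 -0.993  0.004]
rot left deg [0.07 1.22 0.36] joints [ 0.1  -0.43  2.05 -0.    1.5   1.56]
top red [351.  179.5] 20 [ 0.6287 -0.1351] d cm [3.56 2.74]
top yellow [361.65 157.  ] 17 [ 0.6989 -0.1679] d cm [-3.46  6.02]
top blue [341.95 168.21] 19 [ 0.6635 -0.1076] d cm [ 0.08 -0.01]
wrist yellow [345.65   8.69] 313 [0.5071 0.1168] d cm [ 15.72 -22.45]
tip px wrist [ 852.75885482 -301.65144147]
side red [276. 197.] 13 [ 0.6309 -0.1354] d cm [3.34 2.77]
side yellow [264.5 217.5] 14 [ 0.7008 -0.1676] d cm [-3.65  5.99]
top yellow [270.93 202.39] 84 [0.5704 0.117 ] [0.5795 0.1235]
top red [269.5 193. ] 6 [0.6012 0.1222] [0.6117 0.129 ]
wrist yellow [345.35   8.03] 279 [0.5425 0.1136] [0.5659 0.1112]
((572.092529296875, 116.35953521728516), (67.32206726074219, 16.502286911010742), 9.229050636291504)
can 0.0
bottle 0.0
tape 0.702
jar 0.0
spool 0.0
wrench 0.0
driver 0.0
```

View pics/f.png

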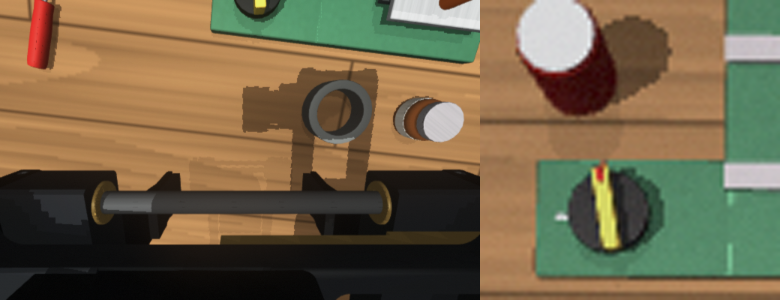

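The bar is now at 9°, about 80° from the white mark, so 1.4 rad, with its red tip on the red mark. All bystanders are unmoved; only the arm's shadow crosses the tape. The gripper is clear.

```bash
python3 -c "
from plant import arm;print(arm.job_done())"
```

```text
the job is handed in; nothing more can be done
None
```

The job is done and handed in at about 25 s on the robot's clock. The red, yellow and blue dots were each centred and held for at least half a second. I then let go and turned the lock collar clockwise to its stop.

**Last checks**
- **Blue dot:** after letting go and again at the end, it was about 1 mm from my estimate of the needle's point. That estimate is good to about 2 mm. It combines the column in the top and side views with one wrist picture, because the hub and arm hid the point once a dot was under it.
- **Collar:** the bar turned from 70° to 9°, with its red tip at the red mark. That is about 80° (1.4 rad) from the white mark. The moment rose to 0.64 N m at the stop.
- **Bystanders:** six showed no change in the top view. The tape roll's patch did change, because the arm's shadow was on it; the picture gave no sign that it had moved.
- **Gripper:** open and clear of everything. The wrist force stayed below about 6 N in every reading.

**What disagreed**
- **First grasp:** it missed. The pictures showed the fingers ending about 38 mm short of the reported tool point. The shut fingers pushed the carrier by its post, without touching the case or pointer. I corrected for the offset and the second grasp held.
- **Cameras:** the top and side views differ by about 2 mm in x, so I used their mean.
- **Collar start:** the bar was already about 20° past the white mark, not on it.

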